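Clamp the block eraser in the bench vice with its star handwheel

TASK

Stand the block eraser on its long edge, the way it stands on the bench, in the open vice between the jaws, so that it can be carved into a stamp. Then tighten the vice with its star handwheel, pushing it round spoke by spoke, until the jaws hold the eraser firmly but do not squash it. Push the wheel gently and leave the things around the vice where they are.

Things in the scene. Friction and masses are not known exactly. Their poses are not given: they have to be found in the camera images.
- vice: Small grey bench vice on a round pedestal (104 mm across), fixed to the bench. Origin under the pedestal's centre, on the bench; z up, y along the screw. Its body, 130 mm along y, 56 mm wide along x, has a flat top (the bed) 85 mm above the bench. The fixed jaw (50 mm wide, 15 mm high, top 100 mm above the bench) stands on the +y end, the handwheel is on the -y end.
- bed (a point): Point on the bed at the foot of the fixed jaw's gripping face, midway along it: in the vice's axes x 0, y +25, z 85 mm. Axes as the vice's; the open space between the jaws is on its -y side. The eraser goes here: its 22 mm width across the gap, its length along x with its middle at x = 0.
- jaw: Sliding jaw, a block 50 x 25 x 16 mm on the bed. Origin at the bottom middle of its gripping face, which looks to the vice's +y; axes as the vice's. At the start it stands 34 to 40 mm from the fixed jaw. Only the handwheel drives it: 5 mm towards the fixed jaw per radian (31 mm a turn). After first touch less than a millimetre more makes the whole squeeze: it has to be felt.
- wheel: Black star handwheel in an upright plane: hub 32 mm across, six bare round spokes 12 mm thick, 60 degrees apart, reaching 60 mm from the axis. Origin at its centre: in the vice's axes x 0, y -100, z 68 mm. Its own y is the screw axis, pointing to the jaws; one spoke lies along its own +z. It turns with its spokes and stays where it is left, also under load.
- wheel_top (a point): Highest point of the circle that the spoke ends run on, fixed to the vice, 128 mm above the bench; axes as the vice's. To close the jaw, the spokes passing here must move towards the vice's +x (clockwise seen from the wheel's end of the vice; right-hand turn about +y). A spoke bears a push of up to 25 N. Fingers rub on the plastic spokes with a friction of roughly 0.6 to 1.
- screw_end (a point): Where the screw leaves the vice block; in the vice's axes x 0, y -65, z 68 mm. The screw is stiff: running free the wheel takes 0.32 N m (about 6 N near a spoke's end), and each 10 N of jaw squeeze adds 0.05 N m. The eraser is firmly held at 20 to 60 N of squeeze, that is at 0.42 to 0.62 N m while turning; over 70 N it is squashed.
- eraser: Red block eraser, 60 mm long (its own x), 22 mm wide (y), 34 mm high (z), about 60 g, standing on the bench on its long narrow side. Origin at the centre of its underside.
- mug: Aluminium mug, 76 mm across, 85 mm high, bystander. Origin at the centre of its underside.
- pen_case: Glass pen case lying flat, 170 x 46 x 22 mm (x, y, z), bystander. Origin at the centre of its underside.
- tin_box: Shut tin geometry box with a hinged lid, 62 x 162 x 23 mm (x, y, z), bystander. Origin at the centre of its underside.
- caddy: Round blue plastic turntable caddy with four cups of pens, 136 mm across, 175 mm high over the pens, bystander. Origin at the centre of its underside.
Things that resemble listed ones, but are neither listed nor needed, are in the scene too. What is meant by the vice is not pink or yellow, and is the smaller of those in its own colour.

How it is judged (in metres and radians):
On the way, in this order (a step that is already met when the one before it is completed fails the run):
1. the eraser stands on the vice bed between the jaws, let go (x of eraser in the frame of bed between -0.015 and 0.015 m and y of eraser in the frame of bed between -0.032 and -0.008 m and z of eraser in the frame of bed between -0.004 and 0.004 m and angle between eraser's own z axis and vertical below 0.15 rad and contact force between the fingers and eraser below 0.2 N), for 0.2 s.
2. the sliding jaw squeezes the eraser with at least 20 N (contact force between jaw and eraser above 20 N), for 0.3 s.
At the end, for the whole second after the job is handed in: The eraser stands upright (within 0.1 rad) on the vice bed (within 4 mm), square to the jaws (0.1 rad), its middle within 15 mm of the jaws' middle and its side against the fixed jaw (centre 8 to 14 mm from the jaw face), squeezed by the sliding jaw with 20 to 60 N; eraser and wheel at rest (contact force between jaw and eraser between 20 and 60 N and x of eraser in the frame of bed between -0.015 and 0.015 m and y of eraser in the frame of bed between -0.014 and -0.008 m and z of eraser in the frame of bed between -0.004 and 0.004 m and angle between eraser's own z axis and vertical below 0.1 rad and angle between the x axis of eraser and the x axis of bed, either way round below 0.1 rad and linear speed of eraser below 0.01 m/s and angular speed of wheel below 0.05 rad/s); the robot touches nothing.
It fails at once if the eraser is squashed: the jaw squeezes it with more than 70 N (contact force between jaw and eraser above 70 N).
It fails at once if the wheel is pushed with more than 25 N (contact force between any of the fingers, the arm and wheel above 25 N).
It fails at once if a thing around the vice is shifted more than 20 mm or tipped (distance of any of mug, pen_case, tin_box, caddy from where it was at the start of the episode above 0.02 m or angle between any of mug, caddy's own z axis and vertical above 0.3 rad).
It also fails if it takes over 72 s, if anything falls off the work surface, if the arm or the gripper's body presses on something with over 40 N, if the wrist force passes 120 N, or if a joint passes its speed limit or range.

ROBOT

A 7-joint arm with a two-finger parallel gripper is mounted at the origin on the work surface. World frame = base frame: x ahead of the robot, y to its left, z up, the work surface at z = 0. Lengths are in mm, angles in rad, forces in N, time in s.
With the tool pointing down it reaches from about 400 to 925 mm from the base axis. Payload 5.6 kg.
Tool frame: the origin (TCP) lies at the very end of the fingers, on their centre line; the grasp point (between the pads) lies 19 mm behind it; z points along the fingers, y is the line along which they close (so a half turn about z gives the same grasp; the last joint's range is limited). The gripper opens to 85 mm and grips with 20 to 120 N. Pads are 22 mm wide; open, the fingers measure 114 mm over their backs; the gripper's body (76 mm by 85 mm) begins 54 mm behind the grasp point. The pads swing forward as they close: fully open they stand 13 mm farther back than shut.
Start: joints at [1.155, 0.468, -0.012, 1.603, 0.006, 1.071, -0.056], TCP at [236.706, -605.375, 231.29] pointing down, gripper open.
Joint ranges: [-2.53, 2.53], [-0.31, 2.02], [-1.57, 1.55], [0.28, 2.44], [-1.29, 4.43], [0.15, 1.84], [-2.92, 2.92]. Speed limits (rad/s): [2.57, 2.57, 3.14, 3.14, 3.14, 3.14, 3.14].

INTERFACE

Orientations are given as a unit quaternion [w, x, y, z].
In Python, from station import r, move_gripper, sensors, optics gives the robot as it stands. Calls block until the motion is done:
- r.move_pose(position, orientation): joint-space move of the TCP to a pose.
- r.move_l(position, max_speed=150, orientation=None): straight line of the TCP; orientation=None keeps the orientation; max_speed is the mean speed in mm/s.
- r.move_j(angles): joint-space move.
- move_gripper(opening, grip_force=None): opening from 0.0 (shut) to 1.0 (fully open); grip_force is the grip in N (None keeps the last); returns when the fingers have stopped.
- r.pause(seconds).
- r.inverse_kinematics(position, orientation): joint angles nearest the present ones, or None.
- sensors.get_obs(): the state.
- optics.read_camera(name): name is "side" or "top" or "wrist"; returns a dict with "img" (420x560x3 uint8, red, green, blue), "mtx" (3x3 intrinsics, pixels), "R" (3x3) and "t" (3): a world point X has camera coordinates R X + t. Camera axes: x right, y down, z forward; pixel columns grow to the right and rows downward; lengths in mm; the calibration is good to about 2 mm. The wrist camera is an equidistant fisheye: a pixel r from the principal point sees the ray r / f radians off the axis. A picture is of the moment at which its call begins. There is no depth.
A pose or a line that the arm cannot do raises r.Unreachable and nothing moves.
- r.job_done(): hands the job in; it is judged then, once.
The state is a dict: "time": time; "joint_pos": joint angles; "dq": joint speeds; "effort": joint torques, N m; "tcp_pos": TCP position; "orientation": TCP orientation; "force": force on the tool from outside, world axes, zero at the start; "ft_torque": the same for the moment, N m; "gripper_width": opening from 0.0 (shut) to 1.0 (fully open); "grasp_force": force on a finger pad.
Only numpy, scipy, OpenCV 4.12 (cv2) and the standard library are available. Lean on these libraries where they do the work, as an engineer would, in place of code of your own. Each camera call takes 0.05 s, during which the arm holds its last target. There are 200 camera calls.

## Working session

There is one attempt and no reset: what is moved stays moved. The work goes in short steps, each a Python script; the robot and the scene stay as the last script left them, time stands still between calls to the robot, and variables do not carry over. Pictures are saved under pics/ and viewed, at most 10 in all, crops included, and the job is handed in when it is done.

```bash
ls; mkdir -p pics; python3 - <<'E'
from station import r, move_gripper, sensors, optics
import cv2, numpy as np, pickle
d={}
for n in ("side","top","wrist"):
    c=optics.read_camera(n); d[n]=c
    cv2.imwrite(f"pics/{n}0.png",c["img"][:,:,::-1])
    print(n,np.round(c["mtx"],1).tolist(),np.round(c["R"],3).tolist(),np.round(c["t"],1).tolist())
pickle.dump(d,open("c0.pkl","wb"))
print(sensors.get_obs())
E
```

```text
pics
side [[512.4, 0.0, 272.1], [0.0, 512.4, 214.8], [0.0, 0.0, 1.0]] [[-0.833, -0.554, 0.015], [-0.427, 0.623, -0.655], [0.353, -0.552, -0.755]] [451.0, 290.8, 1388.6]
top [[493.6, 0.0, 288.1], [0.0, 493.6, 208.0], [0.0, 0.0, 1.0]] [[-0.015, -1.0, 0.016], [-0.987, 0.012, -0.158], [0.157, -0.018, -0.987]] [4.4, 565.2, 1163.2]
wrist [[325.2, 0.0, 286.1], [0.0, 325.2, 209.5], [0.0, 0.0, 1.0]] [[0.365, -0.931, 0.0], [-0.881, -0.345, 0.322], [-0.3, -0.118, -0.947]] [-650.3, -41.9, 379.3]
{'time': 0.15, 'joint_pos': array([ 1.155007  ,  0.46815164, -0.01158024,  1.60341083,  0.00598444,
        1.07138905, -0.0562993 ]), 'dq': array([-1.65455833e-03, -2.76041338e-03, -1.59495432e-04, -2.85015185e-03,
       -4.77279134e-04,  9.08651733e-05,  1.23876588e-03]), 'effort': array([ 5.95001839e-04, -5.32791781e+01,  2.17236666e-02, -2.51553261e+01,
        1.14701822e-02,  5.58640575e-03, -1.53101860e-05]), 'tcp_pos': array([ 236.51918009, -604.98791705,  230.57273751]), 'orientation': array([-6.39868315e-04,  9.82687060e-01,  1.85271971e-01, -1.70947497e-04]), 'force': array([ 0.96358981, -0.00387654, -0.24037219]), 'ft_torque': array([ 0.01578826, -0.04728887, -0.01590358]), 'grasp_force': 0.0, 'gripper_width': 0.9982975276248633}
```

View pics/top0.png

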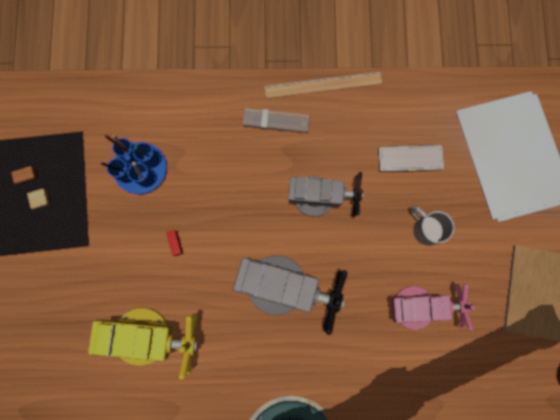

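View pics/side0.png

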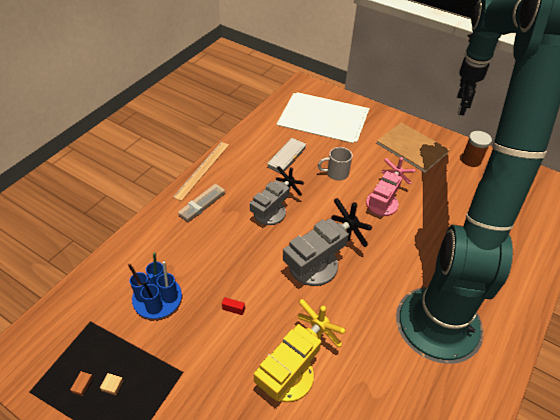

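Candidates in the top view:
- **Vice:** small grey (317,192), big grey (278,285), yellow (140,340), pink (425,308). I choose the small grey one, as it is the smaller of the two greys.
- **Eraser:** red block (174,243), with brown (22,175) and cream (37,198) blocks on the mat. I choose the red one.

The side view agrees: small grey vice at (270,200), eraser at (233,305).

```bash
cat > h.py <<'E'
import numpy as np, cv2
def ray(c,uv,fish=False):
    K=c["mtx"]; x=np.array([(uv[0]-K[0,2])/K[0,0],(uv[1]-K[1,2])/K[1,1]])
    if fish:
        th=np.hypot(*x); d=np.r_[x/max(th,1e-9)*np.sin(th),np.cos(th)]
    else: d=np.r_[x,1.]
    return -c["R"].T@c["t"], c["R"].T@d
def onz(c,uv,z,fish=False):
    o,d=ray(c,uv,fish); return o+d*(z-o[2])/d[2]
def proj(c,X,fish=False):
    p=c["R"]@np.asarray(X,float)+c["t"]; K=c["mtx"]
    if fish:
        s=np.hypot(p[0],p[1]); q=p[:2]/max(s,1e-9)*np.arctan2(s,p[2])
    else: q=p[:2]/p[2]
    return q*[K[0,0],K[1,1]]+K[:2,2]
def quat(yaw):  # tool down, tool y axis at angle yaw+90deg(-): x axis at world angle yaw
    from scipy.spatial.transform import Rotation as R
    x=np.array([np.cos(yaw),np.sin(yaw),0]); z=np.array([0,0,-1.]); y=np.cross(z,x)
    q=R.from_matrix(np.c_[x,y,z]).as_quat(); return np.r_[q[3],q[:3]]
E
python3 - <<'E'
import pickle; from h import *
d=pickle.load(open("c0.pkl","rb")); c=d["top"]; im=c["img"]
print("cam",-c["R"].T@c["t"])
hsv=cv2.cvtColor(im,cv2.COLOR_RGB2HSV)
m=((hsv[...,1]>180)&((hsv[...,0]<5)|(hsv[...,0]>174))&(hsv[...,2]>110)).astype(np.uint8)
for k in cv2.findContours(m,0,2)[0]:
    if cv2.contourArea(k)>60:
        b=cv2.minAreaRect(k); print("red",b); P=np.array([onz(c,p,34)[:2] for p in cv2.boxPoints(b)]); print(P.round(1).tolist())
g=((hsv[...,1]<50)&(hsv[...,2]>60)).astype(np.uint8); g[:160]=0;g[225:]=0;g[:,:280]=0;g[:,365:]=0
for k in cv2.findContours(g,0,2)[0]:
    if cv2.contourArea(k)>40: b=cv2.minAreaRect(k);print("grey",b)
bl=(im.max(2)<45).astype(np.uint8); bl[:165]=0;bl[225:]=0;bl[:,:345]=0;bl[:,370:]=0
k=max(cv2.findContours(bl,0,2)[0],key=cv2.contourArea);b=cv2.minAreaRect(k);print("wheel",b, cv2.boundingRect(k))
for z in (68,): print(onz(c,b[0],z))
for uv,z in (((317,192),90),((435,235),0),((411,158),22),((276,120),23),((138,168),0),((282,285),130)): print(uv,onz(c,uv,z).round())
cv2.imwrite("pics/crop1.png",cv2.resize(im[160:230,275:375,::-1],None,fx=8,fy=8,interpolation=cv2.INTER_CUBIC))
E
```

```text
cam [ 375.01054976   18.24281779 1237.53562985]
red ((173.53773498535156, 242.63206481933594), (23.76337432861328, 8.653715133666992), 74.05460357666016)
[[510.2, 295.1], [515.8, 275.0], [459.8, 258.0], [454.3, 278.0]]
grey ((312.4163818359375, 209.46072387695312), (34.117645263671875, 11.333600997924805), 6.709836959838867)
grey ((321.7798156738281, 190.0023956298828), (64.87274932861328, 25.319110870361328), 4.573920726776123)
wheel ((355.5, 202.0), (7.0, 26.0), 0.0) (352, 189, 8, 27)
[ 574.05030881 -165.47946665   68.        ]
(317, 192) [595. -71.  90.]
(435, 235) [ 499. -375.    0.]
(411, 158) [ 694. -318.   22.]
(276, 120) [797.  24.  23.]
(138, 168) [681. 379.   0.]
(282, 285) [379.  14. 130.]
```

View pics/crop1.png

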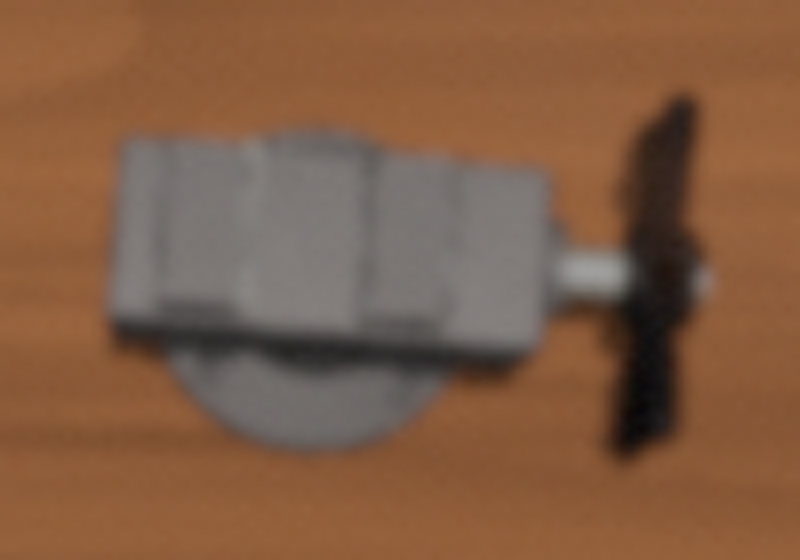

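Crop check: this is the small grey vice. The fixed jaw is at crop x 160–240, the sliding jaw at 370–455 (gap about 37 mm, which fits), and the black wheel is at the right, at 660. The eraser rectangle measures 58.5 x 21 mm at z = 34, which also fits. Next I take a close wrist view over the vice.

```bash
python3 - <<'E'
from station import r, move_gripper, sensors, optics
from h import *; import pickle
r.move_pose([590,-85,300],quat(np.deg2rad(86)))
o=sensors.get_obs(); print(o["time"],o["tcp_pos"],o["joint_pos"].round(2))
c=optics.read_camera("wrist"); pickle.dump(c,open("c1.pkl","wb"))
print("cam",-c["R"].T@c["t"])
cv2.imwrite("pics/w1.png",cv2.resize(c["img"][:,:,::-1],(800,600),interpolation=cv2.INTER_CUBIC))
E
```

```text
2.4083 [589.80316503 -86.7295609  299.66289963] [ 0.53  0.38 -0.57  1.63  0.22  1.19 -0.17]
cam [596.05595398  -4.42650775 441.78813787]
```

View pics/w1.png

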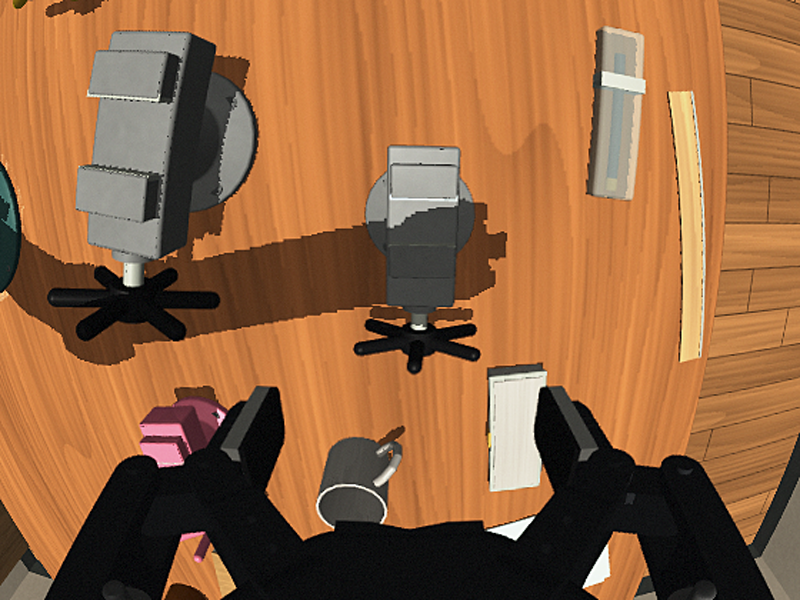

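The wrist view (800x600 scale) shows:
- **Vice body:** corners at (387,146), (461,149), (387,305), (455,305).
- **Wheel:** hub at (417,325), with spoke ends at (362,350), (370,325), (470,327), (475,352). One spoke points up, at (414,368).
- **Bystanders:** the mug at (352,480) and the white case at (517,430) are clear of the wheel.

I cast these points and zoom in on the vice.

```bash
python3 - <<'E'
from h import *; import pickle
c=pickle.load(open("c1.pkl","rb")); s=.7
f=lambda u,v,z: onz(c,((u+.5)*s-.5,(v+.5)*s-.5),z,True)
for n,u,v,z in (("b1",387,146,85),("b2",461,149,85),("b3",387,305,85),("b4",455,305,85),("j1",391,163,100),("j2",459,165,100),("top spoke end",414,372,125)): print(n,f(u,v,z).round(1))
t=pickle.load(open("c0.pkl","rb"))["top"]
for n,x,y in (("b1",125,137),("b2",115,322),("b3",550,165),("b4",537,350)): print("top",n,onz(t,(275+(x+.5)/8-.5,160+(y+.5)/8-.5),85).round(1))
im=c["img"][95:270,240:345,::-1].astype(float); im=np.clip(255*(im/255)**.45,0,255).astype(np.uint8)
im=cv2.resize(im,None,fx=3.4,fy=3.4,interpolation=cv2.INTER_CUBIC); cv2.imwrite("pics/crop2.png",im); print(im.shape)
E
```

```text
b1 [579.5  -2.9  85. ]
b2 [635.3  -8.9  85. ]
b3 [ 569.1 -129.7   85. ]
b4 [ 624.5 -133.7   85. ]
j1 [582.2 -15.7 100. ]
j2 [631.5 -20.4 100. ]
top spoke end [ 587.9 -171.6  125. ]
top b1 [634.4  -8.7  85. ]
top b2 [578.3  -4.8  85. ]
top b3 [ 624.4 -135.5   85. ]
top b4 [ 568.4 -129.9   85. ]
(595, 357, 3)
```

View pics/crop2.png

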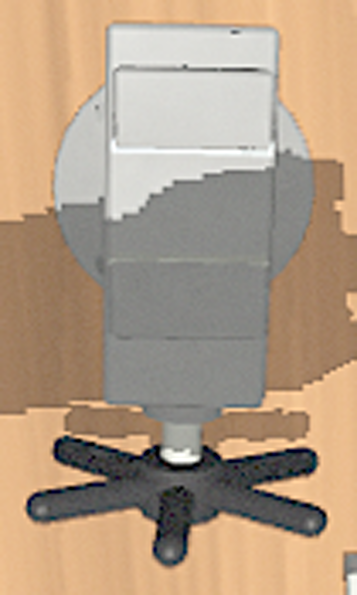

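The wrist and top casts agree within 1–2 mm. Vice origin is about (601.8, -69.3), yaw about -4.8°, and the top spoke leans about 5° towards -x. Next I check the eraser from the wrist camera, grasp it and lift it.

```bash
cat >> h.py <<'E'
VO=np.array([601.8,-69.3]); VY=np.deg2rad(-4.8)
ex=np.array([np.cos(VY),np.sin(VY)]); ey=np.array([-np.sin(VY),np.cos(VY)])
def V(x,y,z): return np.r_[VO+x*ex+y*ey,z]
def toV(p): d=np.asarray(p)[:2]-VO; return np.array([d@ex,d@ey])
def redbox(c,z,fish):
    hsv=cv2.cvtColor(c["img"],cv2.COLOR_RGB2HSV)
    m=((hsv[...,1]>180)&((hsv[...,0]<5)|(hsv[...,0]>174))&(hsv[...,2]>150)).astype(np.uint8)
    k=max(cv2.findContours(m,0,1)[0],key=cv2.contourArea)[:,0,:]
    P=np.array([onz(c,p,z,fish)[:2] for p in k],np.float32); b=cv2.minAreaRect(P)
    q=cv2.boxPoints(b); e=[q[1]-q[0],q[2]-q[1]]; e=max(e,key=np.linalg.norm)
    return np.array(b[0]),sorted(b[1]),np.rad2deg(np.arctan2(e[1],e[0]))
E
python3 - <<'E'
from station import r, move_gripper, sensors, optics
from h import *; import pickle
c=pickle.load(open("c1.pkl","rb"))
for n,x,y,z in (("fixed face",115,146,100),("fixed face",272,150,100),("fixed foot bed",115,152,100),("slide top",108,262,101),("slide top",268,263,101),("slide back",268,337,101),("spoke tip",170,560,125)):
    p=onz(c,(240+(x+.5)/3.4-.5,95+(y+.5)/3.4-.5),z,True); print(n,p.round(1),toV(p).round(1))
r.move_pose([485,240,150],quat(np.deg2rad(106.9)))
w=optics.read_camera("wrist"); pickle.dump(w,open("c2.pkl","wb"))
print("wrist",redbox(w,34,True)); cv2.imwrite("pics/w2.png",w["img"][:,:,::-1])
print(sensors.get_obs()["time"])
E
```

```text
fixed face [580.1 -40.6 100. ] [-24.   26.7]
fixed face [628.5 -45.2 100. ] [24.6 26.3]
fixed foot bed [580.  -42.5 100. ] [-24.   24.9]
slide top [575. -77. 101.] [-26.   -9.9]
slide top [625.4 -80.8 101. ] [24.4 -9.5]
slide back [ 624.3 -105.2  101. ] [ 25.4 -33.9]
spoke tip [ 588.  -170.5  125. ] [  -5.3 -102. ]
wrist (array([485.38497925, 279.11672974]), [20.5916805267334, 58.55908203125], np.float32(17.01325))
3.9
```

View pics/w2.png

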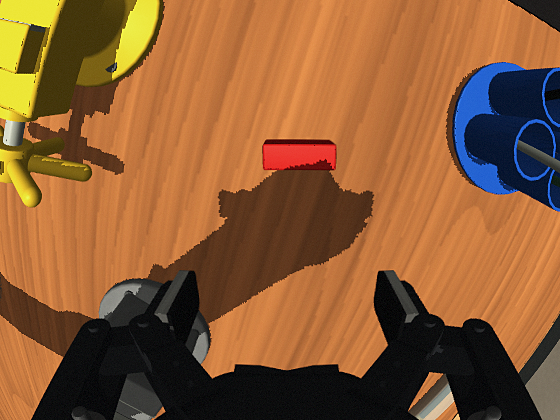

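The wrist view shows the red eraser at (300,155), its near side in the arm's shadow, so I trust the top view's y and use (485.2, 277). The fixed jaw face is at y ≈ +25.5 and the sliding jaw at -9.7 (gap about 35 mm). Grasping.

```bash
python3 - <<'E'
from station import r, move_gripper, sensors, optics
from h import *; import pickle
q=quat(np.deg2rad(106.9))
r.move_pose([485.2,277,80],q)
r.move_l([485.2,277,4],100)
move_gripper(0.0,40)
o=sensors.get_obs(); print(o["time"],o["gripper_width"],o["grasp_force"],o["tcp_pos"])
r.move_l([485.2,277,200],200)
q2=quat(VY+np.pi/2)
print([r.inverse_kinematics(V(0,12,z),q2) is not None for z in (200,90)])
r.move_pose(V(0,12,200),q2)
w=optics.read_camera("wrist"); o=sensors.get_obs(); print(o["time"],o["gripper_width"],o["grasp_force"],o["tcp_pos"],o["joint_pos"].round(2))
print(redbox(w,230,True), toV(redbox(w,230,True)[0]))
cv2.imwrite("pics/w3.png",w["img"][:,:,::-1]); pickle.dump(w,open("c3.pkl","wb"))
E
```

```text
5.5833 0.6931054540510416 43.97077560424805 [485.68985702 277.33998568   4.85036541]
[True, True]
8.1 0.6976426075890655 43.29707980155945 [602.75082832 -54.71236514 200.16786802] [ 0.5   0.51 -0.62  1.71  0.34  1.02 -0.32]Traceback (most recent call last):
  File "<stdin>", line 13, in <module>
  File "h.py", line 27, in redbox
    k=max(cv2.findContours(m,0,1)[0],key=cv2.contourArea)[:,0,:]
      ~~~^^^^^^^^^^^^^^^^^^^^^^^^^^^^^^^^^^^^^^^^^^^^^^^^
ValueError: max() iterable argument is empty
```

```bash
sed -i 's/\[...,2\]>150/[...,2]>50/' h.py; python3 - <<'E'
from station import r, move_gripper, sensors, optics
from h import *; import pickle
print(V(0,12,200))
w=optics.read_camera("wrist"); o=sensors.get_obs(); print(o["time"],o["tcp_pos"],o["force"])
cv2.imwrite("pics/w3.png",w["img"][:,:,::-1]); pickle.dump(w,open("c3.pkl","wb"))
b=redbox(w,230,True); print(b,toV(b[0]))
E
```

```text
[602.80413412 -57.34208569 200.        ]
8.15 [602.75843368 -54.8340381  200.19301653] [ 0.82030605 -0.22923395 -0.93315523]
(array([603.83184814, -44.26413727]), [35.82714080810547, 58.3167610168457], np.float32(-4.6215115)) [-0.07022483 25.11807911]
```

View pics/w3.png

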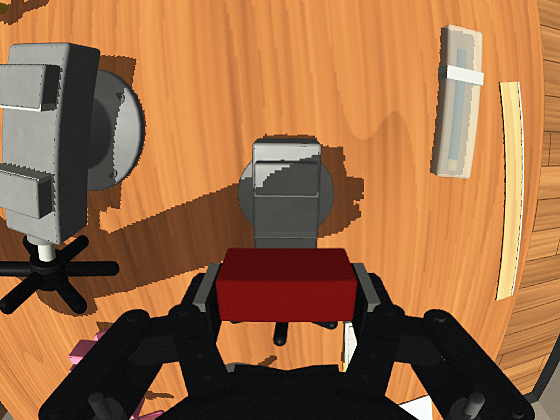

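The eraser hangs upright in the grip, top face at rows 282–320 and columns 218–356, at -4.6° (square to the vice). I measure its offset in y, then lower and release.

```bash
python3 - <<'E'
from station import r, move_gripper, sensors, optics
from h import *; import pickle
w=pickle.load(open("c3.pkl","rb"))
for uv in ((287,282),(287,320),(287,248)): print(toV(onz(w,uv,229.4 if uv[1]>250 else 195.4,True)).round(1))
r.pause(0.5); o=sensors.get_obs(); print(o["time"],o["tcp_pos"],toV(o["tcp_pos"]))
r.move_l(V(0,12,130),150); o=sensors.get_obs(); print(o["time"],o["tcp_pos"],toV(o["tcp_pos"]),o["force"])
r.pause(0.3); o=sensors.get_obs(); print(o["time"],o["tcp_pos"],toV(o["tcp_pos"]),o["force"])
E
```

```text
[ 0.3 27.5]
[0.4 7.8]
[ 0.4 26.5]
8.65 [602.81379989 -57.3576372  200.00828112] [1.09331898e-02 1.19853118e+01]
9.2667 [603.30276672 -57.10962945 130.45288382] [ 0.47743239 12.27336548] [ 0.8507653  -0.32789015  0.20632683]
9.5667 [603.29184862 -57.41285103 130.874294  ] [ 0.4919255  11.97029374] [ 0.66218538 -0.62434606 -0.76942874]
```

```bash
python3 - <<'E'
from station import r, move_gripper, sensors, optics
from h import *; import pickle
r.move_l(V(0,6,130),100)
r.move_l(V(0,6,95),60); r.pause(.3); o=sensors.get_obs(); f0=o["force"]; print(o["time"],o["tcp_pos"],toV(o["tcp_pos"]),f0)
for z in np.arange(93,86.9,-1):
    r.move_l(V(0,6,z),30); r.pause(.1); o=sensors.get_obs(); df=o["force"]-f0; print(z,o["tcp_pos"].round(2),df.round(2))
    if df[2]>2.5 or np.hypot(*df[:2])>4: break
move_gripper(1.0); r.pause(.2); o=sensors.get_obs(); print(o["time"],toV(o["tcp_pos"]),o["force"]-f0,o["grasp_force"])
r.move_l(V(0,6,185),200)
w=optics.read_camera("wrist"); pickle.dump(w,open("c4.pkl","wb")); t=optics.read_camera("side")
a=w["img"][60:360,80:480,::-1]; cv2.imwrite("pics/w4.png",np.hstack([cv2.resize(a,(500,375)),cv2.resize(t["img"][150:225,240:300,::-1],(300,375))]))
print(sensors.get_obs()["time"])
E
```

```text
10.85 [602.49586396 -63.361174    95.34056119] [0.19647531 5.97622609] [ 0.298567   -0.74865339 -0.26436214]
93.0 [602.3  -63.29  92.97] [-0.71  0.29  0.01]
92.0 [602.3  -63.32  92.  ] [ 0.2   1.17 -0.97]
91.0 [602.29 -63.33  90.99] [ 0.2   1.18 -0.93]
90.0 [602.27 -63.33  89.98] [-0.12  1.47  0.13]
89.0 [602.28 -63.33  89.91] [-3.73  0.34  6.36]
13.1833 [-0.02591489  6.02881488] [-0.27185899  0.74245304  0.1538899 ] 0.0
13.9167
```

View pics/w4.png

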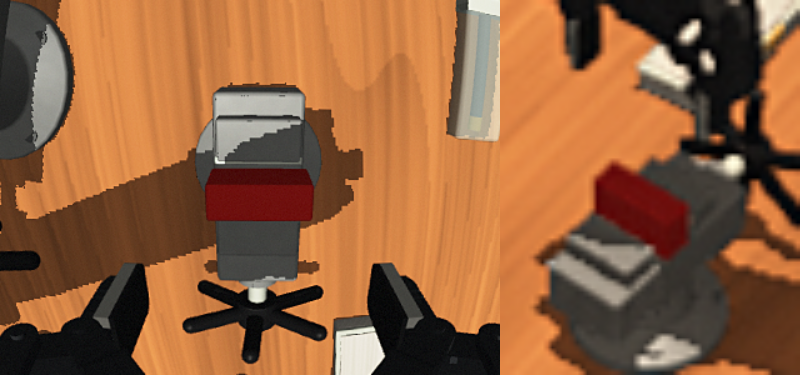

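The eraser stands between the jaws: red at (260,195) in the crop, square and upright in the side crop. Now I shut the fingers and make the first spoke push, with torque logging.

```bash
cat > push.py <<'E'
from station import r, move_gripper, sensors, optics
from h import *
H=38; Z=68+H
def xf(phi):  # finger face x when spoke at phi (rad)
    if phi<0: s=60
    else: s=min(60,(H-6*np.sin(phi))/np.cos(phi))
    return s*np.sin(phi)-6*np.cos(phi), s*np.cos(phi)+6*np.sin(phi)
G=np.deg2rad(np.linspace(-35,50,400)); T=np.array([xf(g) for g in G])
def contact(x):
    i=np.argmin(abs(T[:,0]-x)); return np.rad2deg(G[i]),T[i]
def read(f0):
    o=sensors.get_obs(); F=f0-o["force"]     # on the wheel
    xt=toV(o["tcp_pos"])[0]+11; phi,c=contact(xt)
    Fx=F[:2]@ex; Fy=F[:2]@ey
    return o["time"],xt-11,phi,Fx,Fy,F[2],(c[1]*Fx-c[0]*F[2])/1e3
def tare(): r.pause(.25); return sensors.get_obs()["force"]
def show(v): print(" ".join(f"{a:.2f}" for a in v))
E
python3 - <<'E'
from push import *
move_gripper(0.0)
js=sensors.get_obs()["joint_pos"]; best=None
for y in (VY,VY+np.pi):
    s=r.inverse_kinematics(V(-29,-100,175),quat(y)); print(None if s is None else np.round(s,2))
    if s is not None and (best is None or abs(s-js).sum()<best[0]): best=(abs(s-js).sum(),y)
y=best[1]; open("yaw.txt","w").write(str(y)); print("yaw",y)
r.move_pose(V(-29,-100,175),quat(y)); r.move_l(V(-29,-100,Z),100)
f0=tare(); o=sensors.get_obs(); print(toV(o["tcp_pos"]),o["tcp_pos"][2],f0,o["gripper_width"])
for x in list(range(-26,16,4)):
    r.move_l(V(x,-100,Z),30); v=read(f0); show(v)
    if np.linalg.norm(v[3:6])>18: print("stop"); break
E
```

```text
[ 0.42  0.45 -0.25  1.79  0.13  0.92 -1.54]
[ 0.91  0.64 -0.95  1.76  0.59  1.05  1.24]
yaw -0.08377580409572781
[ -28.63211311 -100.07397012] 106.65218582962035 [ 0.27678136 -0.25534688  0.07174303] -0.0004302229006793786
17.14 -25.67 -8.37 0.97 0.66 0.32 0.06
17.43 -22.29 -5.18 2.89 0.31 -1.08 0.16
17.71 -19.14 -1.98 5.97 -0.22 -3.69 0.33
17.99 -15.55 2.28 6.22 -0.40 -3.66 0.22
18.27 -11.50 8.25 5.95 -0.55 -4.00 0.22
18.56 -7.55 14.21 6.49 0.40 -3.71 0.26
18.84 -3.87 19.54 5.32 0.28 -2.14 0.22
19.12 -0.39 24.44 6.41 0.94 -1.32 0.26
19.41 2.65 28.27 6.83 0.00 1.23 0.24
19.69 6.30 32.74 7.55 0.52 -0.63 0.30
19.98 10.55 37.43 8.15 0.46 0.15 0.31
```

The wheel turns at about 0.22–0.33 N m by my lever model; it should be 0.32. Second stroke: also log the wrist moment to pin the lever down.

```bash
cat >> push.py <<'E'
def nxt(x0,y=-100):
    x=toV(sensors.get_obs()["tcp_pos"])[0]
    r.move_l(V(x-4,y,Z),80); r.move_l(V(x-4,y,Z+36),150); r.move_l(V(x0,y,Z+36),150); r.move_l(V(x0,y,Z),120)
    f0=tare(); return f0,sensors.get_obs()["ft_torque"]
def mom(m0,f0):
    o=sensors.get_obs(); F=f0-o["force"]; M=m0-o["ft_torque"]; p=toV(o["tcp_pos"])
    Fx=F[:2]@ex; return M[:2]@ey, (o["tcp_pos"][2]-68)/1e3*Fx-p[0]/1e3*F[2], Fx
E
python3 - <<'E'
from push import *
show(read(np.zeros(3)))
f0,m0=nxt(-41); print(toV(sensors.get_obs()["tcp_pos"]))
A=[]
for x in list(range(-37,18,4)):
    r.move_l(V(x,-100,Z),30); v=read(f0); a=mom(m0,f0); A.append(a); show(v+a)
    if np.linalg.norm(v[3:6])>18: print("stop"); break
E
```

```text
19.98 10.55 37.43 7.86 0.69 0.08 0.30
[ -40.34382633 -100.08608188]
22.07 -38.41 -21.37 4.66 0.99 -2.82 0.17 -1.14 0.07 4.66
22.35 -35.46 -18.17 8.04 -1.30 -5.87 0.30 -1.72 0.10 8.04
22.63 -31.13 -13.70 6.82 -0.15 -4.81 0.29 -1.44 0.11 6.82
22.92 -26.77 -9.44 6.23 0.41 -4.04 0.30 -1.25 0.13 6.23
23.20 -22.52 -5.39 5.42 0.54 -3.23 0.28 -1.12 0.13 5.42
23.48 -18.43 -1.34 4.03 0.62 -3.18 0.22 -1.19 0.10 4.03
23.77 -14.70 3.56 6.15 -0.43 -4.59 0.22 -1.29 0.17 6.15
24.05 -10.62 9.74 5.70 -0.22 -4.57 0.22 -1.27 0.17 5.70
24.33 -6.78 15.28 5.11 -0.87 -3.28 0.21 -1.24 0.17 5.11
24.62 -3.14 20.60 5.88 -0.14 -1.69 0.24 -1.28 0.22 5.88
24.90 0.27 25.29 6.33 0.57 -0.95 0.25 -1.41 0.24 6.33
25.18 3.42 29.34 6.13 0.79 1.41 0.21 -1.62 0.22 6.13
25.47 7.19 33.81 6.24 1.37 1.10 0.22 -1.55 0.22 6.24
25.75 11.49 38.50 5.81 1.09 0.15 0.22 -1.61 0.21 5.81
```

```bash
cat >> push.py <<'E'
def avg(f0,m0,n=5,L=.243):
    S=[]
    for _ in range(n):
        r.pause(.02); o=sensors.get_obs(); F=f0-o["force"]; M=m0-o["ft_torque"]; p=toV(o["tcp_pos"])
        Fx=F[:2]@ex; S.append([p[0],Fx,F[2],M[:2]@ey+L*Fx+(o["tcp_pos"][2]-68)/1e3*Fx-p[0]/1e3*F[2]])
    S=np.array(S); m=S.mean(0); phi=contact(m[0]+11)[0]; s=np.deg2rad(phi)
    lev=((60*np.cos(s)-1)*m[1]-(60*np.sin(s)-6)*m[2])/1e3
    return (o["time"],m[0],phi,m[1],S[:,1].std(),m[2],m[3],lev)
def tare2():
    a=[]; r.pause(.2)
    for _ in range(6): r.pause(.02); o=sensors.get_obs(); a.append(np.r_[o["force"],o["ft_torque"]])
    a=np.mean(a,0); return a[:3],a[3:]
E
python3 - <<'E'
from push import *
nxt(-41); f0,m0=tare2()
for x in (-37,-33,-29,-25): r.move_l(V(x,-100,Z),30); show(avg(f0,m0,2))
for x in np.arange(-23,0,2.):
    r.move_l(V(x,-100,Z),20); v=avg(f0,m0); show(v)
    if v[3]>8 : print("stop"); break
E
```

```text
28.18 -37.86 -20.73 5.00 0.05 -4.22 0.24 0.16
28.50 -34.85 -17.53 7.98 0.29 -5.83 0.43 0.31
28.82 -30.53 -13.27 6.76 0.24 -5.24 0.36 0.28
29.13 -26.19 -8.80 6.08 0.17 -4.54 0.38 0.29
29.47 -24.26 -7.09 6.48 0.49 -4.81 0.46 0.31
29.80 -22.21 -4.96 6.17 0.28 -4.65 0.37 0.31
30.13 -20.15 -3.05 6.02 0.24 -4.38 0.40 0.31
30.47 -18.20 -1.13 6.08 0.40 -4.75 0.35 0.32
30.80 -16.40 1.00 6.57 0.41 -5.15 0.36 0.36
31.13 -14.46 3.77 7.32 0.52 -5.31 0.52 0.42
31.47 -12.39 6.97 6.74 0.29 -5.21 0.40 0.40
31.80 -10.36 9.95 6.46 0.27 -5.41 0.38 0.40
32.13 -8.40 12.93 5.94 0.55 -4.78 0.28 0.38
32.47 -6.50 15.70 6.59 0.72 -4.33 0.46 0.42
32.80 -4.67 18.47 6.31 0.41 -3.52 0.38 0.40
33.13 -2.91 20.81 6.27 0.42 -2.71 0.36 0.39
```

No squeeze by φ ≈ 21° (about 147° turned). The spoke-end lever for φ < 0 gives 0.31 N m, as expected. I take the next spoke and follow its arc, so that friction doesn't add to the load, stopping at about 0.5 N m.

```bash
cat >> push.py <<'E'
def C(g): return np.array([60*np.sin(g)-6*np.cos(g),60*np.cos(g)+6*np.sin(g)])
def arc(f0,m0,deg,g0,zt,step,lim,fine):
    c0=C(np.deg2rad(g0))[1]; g=deg
    while g<lim:
        p=C(np.deg2rad(g)); r.move_l(V(p[0]-11,-100,zt+p[1]-c0),20)
        v=avg(f0,m0,4); ga=np.deg2rad(np.interp(v[1]+11,[C(np.deg2rad(a))[0] for a in range(-50,30)],range(-50,30))); c=C(ga)
        tau=(c[1]*v[3]-c[0]*v[5])/1e3
        print(f"t{v[0]:.2f} cmd{g:.1f} phi{np.rad2deg(ga):.1f} Fx{v[3]:.2f} Fz{v[5]:.2f} mom{v[6]:.2f} tau{tau:.3f}")
        if np.hypot(v[3],v[5])>17 or tau>.48: print("stop"); break
        g+=step if tau<.37 else fine
    return g
E
python3 - <<'E'
from push import *
import push
x=toV(sensors.get_obs()["tcp_pos"])[0]
r.move_l(V(x-4,-100,Z),80); r.move_l(V(x-4,-100,Z+36),150); r.move_l(V(-58,-100,Z+36),150); r.move_l(V(-58,-100,102),120)
f0,m0=tare2(); print(f0,m0)
arc(f0,m0,-40,-38,102,2,-8,1)
E
```

```text
[-0.10517737 -0.10518357  0.16085723] [ 0.00137539 -0.01067257  0.00745327]
t35.48 cmd-40.0 phi-40.0 Fx0.42 Fz0.14 mom0.10 tau0.024
t35.80 cmd-38.0 phi-38.1 Fx0.88 Fz-0.60 mom0.07 tau0.013
t36.12 cmd-36.0 phi-37.7 Fx5.43 Fz-2.51 mom0.24 tau0.134
t36.45 cmd-34.0 phi-36.5 Fx5.39 Fz-0.43 mom0.16 tau0.223
t36.77 cmd-32.0 phi-34.9 Fx6.41 Fz-0.49 mom0.33 tau0.274
t37.10 cmd-30.0 phi-33.0 Fx6.68 Fz-0.52 mom0.30 tau0.295
t37.42 cmd-28.0 phi-31.3 Fx7.52 Fz-1.06 mom0.38 tau0.324
t37.75 cmd-26.0 phi-30.2 Fx9.24 Fz-0.58 mom0.60 tau0.431
t38.07 cmd-25.0 phi-29.9 Fx9.99 Fz0.85 mom0.70 tau0.519
stop
```

```bash
python3 - <<'E'
from push import *
f0=np.array([-0.10517737,-0.10518357,0.16085723]); m0=np.array([0.00137539,-0.01067257,0.00745327])
show(avg(f0,m0,15)); o=sensors.get_obs(); print(o["tcp_pos"][2],(f0-o["force"])[:2]@ey,o["time"])
E
```

```text
38.32 -46.14 -29.89 9.90 0.45 0.22 0.65 0.51
108.52609994109666 0.027267744673366238 38.3167
```

Averaged over 15 samples, Fx = 9.9 N at a lever of about 49 mm, so about 0.49–0.52 N m and roughly 35–45 N of squeeze. That is inside the window, so I back off and check.

```bash
python3 - <<'E'
from push import *
o=sensors.get_obs(); x=toV(o["tcp_pos"])[0]; z=o["tcp_pos"][2]
r.move_l(V(x-6,-100,z),60); r.move_l(V(x-6,-100,z+60),150)
q2=quat(VY+np.pi/2)
r.move_pose(V(-5,-15,290),q2); r.pause(.3)
w=optics.read_camera("wrist"); b=redbox(w,119,True); print(b,toV(b[0]),sensors.get_obs()["time"])
s=optics.read_camera("side")["img"][150:240,230:310,::-1]
a=np.clip(255*(w["img"][60:310,140:420,::-1]/255.)**.6,0,255).astype(np.uint8)
cv2.imwrite("pics/w5.png",np.hstack([cv2.resize(a,(448,400)),cv2.resize(s,(350,400))]))
E
```

```text
(array([603.51672363, -53.10294342]), [23.861845016479492, 59.41569137573242], np.float32(-4.6860757)) [ 0.35536808 16.28390295] 40.7417
```

View pics/w5.png

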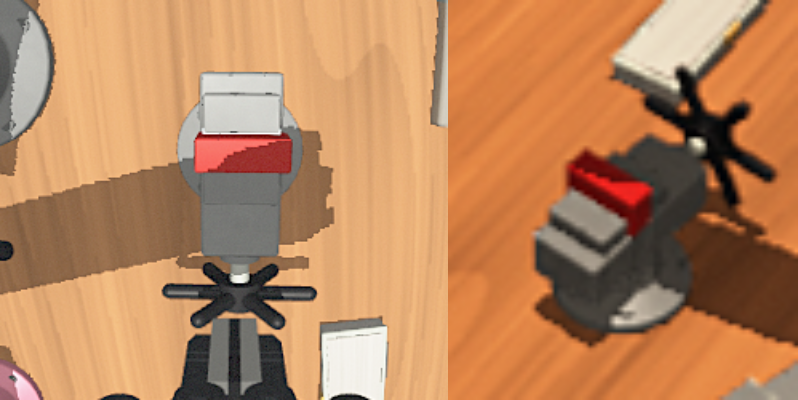

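The picture shows the eraser (243,153) clamped flat between the fixed jaw and the sliding jaw, square and upright. The wheel is still, the fingers are clear, and nothing around the vice has moved. Handing in.

```bash
python3 -c "
from station import r
print(r.job_done())"
```

```text
the job is handed in; nothing more can be done
None
```

I stood the eraser in the small grey vice against the fixed jaw, tightened it to an estimated 35–45 N from the push force, and handed the job in at about 41 s; a noisier wrist-moment reading suggested up to about 64 N, and no verdict was returned.

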